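# Clear the jammed plug feeder

## Task

Stop the plug feeder by turning its dial fully back to zero before you touch any plug. Then, with the dial left at zero, free every orange plug that is jammed under the yellow keeper lips of the feed chute: work it back up the slope until it is clear of the lips, lift it out and put it in the grey tray. When all are in the tray, start the feeder again by turning the dial so that its white pointer stands at the red tab; leave the other things on the bench where they are.

Things in the scene. Friction and masses are not known exactly. Their poses are not given: they have to be found in the camera images.
- chute: Fixed metal feed chute, 165 x 190 mm, yaw varies. Origin: centre of its underside on the bench; +x level, pointing uphill (away from the robot), y across the lanes, z up. The deck rises towards +x by 0.21 rad (12 degrees). Three lanes 38 mm wide, centre lines at y = -62, 0, +62 mm; the dividers between them are 24 mm wide and 11 mm high above the deck.
- deck_low (a point): Point on the deck's upper face in the middle lane at the closed low end (end stop), at x = -82.5, y = 0, z = 22 mm of the chute. From here the distance u is counted uphill along the deck; the deck ends, open, at u = 165 mm.
- lip_end (a point): Point on the deck in the middle lane at u = 62 mm, where the yellow keeper lips end. They lie on the dividers from u = 0 to 62, 3 mm thick, top 14 mm square above the deck, and overhang each lane 7 mm a side, leaving a 24 mm slot: stems pass, flanges do not. Above u = 62 the lanes are open on top.
- plug_a: Orange plastic plug, 35 to 70 g, absent in some starts; starts in the chute lane at y = -62 mm, origin at u = 18 to 28 mm, tilted with the deck. Square flange 34 x 34 x 8 mm, round stem 18 mm thick, 38 mm long with black band; 46 mm tall in all. Origin: centre of the flange's underside, z along the stem. Lifts out once its origin is past u = 80 mm; friction holds it on the slope.
- plug_b: Orange plastic plug, 35 to 70 g, absent in some starts; starts in the chute lane at y = +0 mm, origin at u = 18 to 28 mm, tilted with the deck. Square flange 34 x 34 x 8 mm, round stem 18 mm thick, 38 mm long with black band; 46 mm tall in all. Origin: centre of the flange's underside, z along the stem. Lifts out once its origin is past u = 80 mm; friction holds it on the slope.
- plug_c: Orange plastic plug, 35 to 70 g, absent in some starts; starts in the chute lane at y = +62 mm, origin at u = 18 to 28 mm, tilted with the deck. Square flange 34 x 34 x 8 mm, round stem 18 mm thick, 38 mm long with black band; 46 mm tall in all. Origin: centre of the flange's underside, z along the stem. Lifts out once its origin is past u = 80 mm; friction holds it on the slope.
- control: Fixed blue feeder control box, 104 x 100 x 36 mm, yaw varies. Origin: centre of its underside; x away from the robot at yaw 0, z up. On its top a light metal scale of 82 mm diameter with the dial in the middle; a white dot outside the scale marks zero.
- dial (a joint): Dial angle in rad, clockwise from above, 0 (hard stop) to 4.71; friction 0.04 N m, stays where left. Black disc of 46 mm diameter with a bar grip 46 mm long, 11 thick, 22 tall, top 66.5 mm above the bench, white pointer line and nose on one end. In the control box's frame the pointer is at angle 3*pi/4 - dial from +x (counter-clockwise positive).
- dial_axis (a point): Point on the dial's vertical axis, 52 mm above the bench, about the middle of the height of the bar grip (which spans 44.5 to 66.5 mm). Axes as the control box.
- dial_pointer (a point): Point 30 mm from the dial's axis just beyond the nose of the white pointer; it turns with the dial.
- set_tab (a joint): Angle of the red tab on the scale's rim, in rad, in the same sense and from the same zero as the dial. It stays put (nothing to grip); the dial is on the tab when both angles agree. Leave it where it is.
- tab_point (a point): Point 30 mm from the dial's axis at the inner end of the red tab.
- tray: Loose grey open tray, 120 x 120 x 22 mm outside, walls and floor 4 mm, 0.6 kg. Origin: centre of its underside, x and y along its sides, z up. It may get shifted.
- weight: Bystander: brass weight with knob, 35 mm diameter, 48 mm tall.
- tape: Bystander: roll of black tape, 53 mm diameter, 19 mm tall.
- labels: Bystander: white and green box, 90 x 60 x 37 mm.
Mind the look-alikes: they are no part of the job. Leave any blue look-alike of the plug_c alone.

How it is judged (in metres and radians):
On the way, in this order (a step that is already met when the one before it is completed fails the run):
1. the dial is turned back to zero (within 0.12 rad) while every plug is still where it was in the chute (moved less than 15 mm) (value of joint dial below 0.12 rad and distance of each of plug_a, plug_b, plug_c from where it was at the start of the episode below 0.015 m), for 0.2 s.
2. with the dial still at zero, every plug lies in the tray, released (value of joint dial below 0.12 rad and x of plug_a in the frame of tray between -0.057 and 0.057 m and y of plug_a in the frame of tray between -0.057 and 0.057 m and z of plug_a in the frame of tray between -0.002 and 0.045 m and linear speed of each of plug_a, plug_b, plug_c below 0.03 m/s and contact force between each of plug_a, plug_b, plug_c and the fingers below 0.3 N and x of plug_b in the frame of tray between -0.057 and 0.057 m and y of plug_b in the frame of tray between -0.057 and 0.057 m and z of plug_b in the frame of tray between -0.002 and 0.045 m and x of plug_c in the frame of tray between -0.057 and 0.057 m and y of plug_c in the frame of tray between -0.057 and 0.057 m and z of plug_c in the frame of tray between -0.002 and 0.045 m), for 0.2 s.
3. the dial pointer stands at the red tab (their points within 4.5 mm, about 0.15 rad) (horizontal distance between dial_pointer and tab_point below 0.0045 m), for 0.2 s.
At the end, for the whole second after the job is handed in: Every plug that was in the chute rests released inside the tray (origin within 57 mm of the tray's centre along both tray axes, under 45 mm above its underside); the dial's pointer is at the red tab, their points within 4.5 mm horizontally (about 0.15 rad) (horizontal distance between dial_pointer and tab_point below 0.0045 m and velocity of joint dial between -0.05 and 0.05 rad/s and x of plug_a in the frame of tray between -0.057 and 0.057 m and y of plug_a in the frame of tray between -0.057 and 0.057 m and z of plug_a in the frame of tray between -0.002 and 0.045 m and linear speed of each of plug_a, plug_b, plug_c below 0.03 m/s and contact force between each of plug_a, plug_b, plug_c and the fingers below 0.3 N and x of plug_b in the frame of tray between -0.057 and 0.057 m and y of plug_b in the frame of tray between -0.057 and 0.057 m and z of plug_b in the frame of tray between -0.002 and 0.045 m and x of plug_c in the frame of tray between -0.057 and 0.057 m and y of plug_c in the frame of tray between -0.057 and 0.057 m and z of plug_c in the frame of tray between -0.002 and 0.045 m); the robot touches nothing.
It fails at once if a bystander (brass weight, black tape roll, label box) is shifted more than 30 mm (distance of any of weight, tape, labels from where it was at the start of the episode above 0.03 m).
Of plug_a, plug_b, plug_c only 2 to 3 are there at a start; the rules pass over those that are not, and their reading is None.
At some moment in a run one of tray may be knocked a few centimetres aside while the robot is not near it.
Once in a run the grip may slacken for a moment while it holds something.
It also fails if it takes over 210 s, if anything falls off the work surface, if the arm or the gripper's body presses on something with over 40 N, if the wrist force passes 120 N, or if a joint passes its speed limit or range.

## Robot

A 6-joint arm with a two-finger parallel gripper is mounted at the origin on a cart in front of the work surface, level with it; the furniture and walls round the work are solid. World frame = base frame: x ahead of the robot, y to its left, z up, the work surface at z = 0. Lengths are in mm, angles in degrees, forces in N, time in s.
With the tool pointing down it reaches from about 300 to 850 mm from the base axis. Payload 4.2 kg.
Tool frame: the origin (TCP) lies at the very end of the fingers, on their centre line; the grasp point (between the pads) lies 19 mm behind it (env.grip_depth is the distance from the TCP to the grasp point, in mm); z points along the fingers, y is the line along which they close (so a half turn about z gives the same grasp; the last joint's range is limited). The gripper opens to 91 mm and grips with 3 to 60 N. Pads are 32 mm wide; open, the fingers measure 118 mm over their backs; the gripper's body (76 mm by 178 mm) begins 60 mm behind the grasp point.
Start: joints at [-65.203, 18.312, 89.639, -0, 72.044, -1.146], TCP at [251.561, -517.072, 181.076] pointing down, gripper open.
Joint ranges: [-177.97, 177.97], [-48.28, 115.42], [12.27, 149.76], [-77.06, 257.06], [2.81, 150.46], [-146.56, 146.56]. Speed limits (degrees/s): [147.25, 147.25, 180, 180, 180, 180].

## Interface

Orientations are given as [roll, pitch, yaw] about the fixed x, y, z axes, in that order (R = Rz(yaw) Ry(pitch) Rx(roll)).
In Python, from workcell import env, cams gives the robot as it stands.
- The arm moves only by the tool apply_moves, never from a script. Its argument "deltas" is a list of rows, each a list of 5 numbers: the shift along the tool's x, y, z in m, then the turn about the tool's z in rad, then the opening, from -1 (shut) to 1 (fully open), so that 0 is half open. In form: [[tx, ty, tz, roll, gripper], ...]. A call has 1 to 5 rows; each row is the pose to reach, as a shift and turn from the pose commanded when the call began, along the tool's axes at that moment; what a row does not reach only later rows make up. A row lasts 1/10 s, in which the tool goes at most 50 mm and 8.59 degrees, less where a joint would pass 70% of its speed; a pose out of reach is approached as far as the arm can. A call with a gripper value outside its range is refused whole. The fingers move at their own pace and stop on an object; "grip_force" is the grip in N (left out, the last holds). Time passes only in rows, so rows that repeat a pose let the fingers close. It gives the time, the measured TCP pose, the force, the opening and the grip force at its end, in the units of the state.
- env.state(): the state, without advancing time (a new reading comes with each control period).
- cams.grab_frame(name): name is "side" or "top" or "wrist"; returns the picture (480x640x3 uint8, blue, green, red); there is no depth.
- cams.get_calibration(name): a dict with "mtx" (3x3 intrinsics, pixels), "eye" and "attitude" of the camera in the world; the wrist camera has in their place "tool_from_camera" (4x4, takes a point from camera to tool coordinates, whose origin is the TCP and whose axes are the flange's). Camera axes: x right, y down, z forward; pixel columns grow to the right and rows downward; lengths in mm; the calibration is good to about 2 mm. A picture is of the moment at which its call begins: read the wrist's pose just before it. get_calibration takes no time and is no camera call.
- env.job_done(): hands the job in; it is judged then, once.
The state is a dict: "time_s": time; "qpos": joint angles; "qvel": joint speeds; "effort": joint torques, N m; "ee_pos": TCP position; "ee_rot": TCP orientation; "force": force on the tool from outside, world axes, zero at the start; "torque": the same for the moment, N m; "gripper_width": finger opening in mm; "gripper_force": force on a finger pad.
Only numpy, scipy, OpenCV 4.12 (cv2) and the standard library are available. Lean on these libraries where they do the work, as an engineer would, in place of code of your own. Each camera call takes 0.05 s, during which the arm holds its last target. There are 200 camera calls.

## Working session

There is one attempt and no reset: what is moved stays moved. The work goes in short steps, Python scripts to look and compute and a tool call to move; the robot and the scene stay as the last step left them, time stands still between calls to the robot, and variables do not carry over. Pictures are saved under pics/ and viewed, at most 14 in all, crops included, and the job is handed in when it is done.

Besides the shell and the picture viewer there is one more tool, called after "Call:" as name(argument=value, ...) on one line, values as JSON. apply_moves: Moves the arm, as the interface text tells. Its arguments: {"type":"object","properties":{"deltas":{"type":"array"},"grip_force":{"type":"number"}},"required":["deltas"]}

```bash
mkdir -p pics; ls; python3 - <<'E'
from workcell import env,cams
import cv2,numpy as np
for n in("top","side"):
    cv2.imwrite(f"pics/{n}0.png",cams.grab_frame(n)); c=cams.get_calibration(n); print(n,c)
print(cams.get_calibration("wrist")); print(env.state())
E
```

```text
pics
top {'mtx': array([[595.0185526 ,   0.        , 327.11013585],
       [  0.        , 595.0185526 , 231.82252847],
       [  0.        ,   0.        ,   1.        ]]), 'eye': array([ 448.18238618,   27.14730436, 1433.51869284]), 'attitude': array([-173.71441283,    0.75201091,  -88.67912115])}
side {'mtx': array([[573.60333539,   0.        , 318.20832428],
       [  0.        , 573.60333539, 241.64598006],
       [  0.        ,   0.        ,   1.        ]]), 'eye': array([-242.57925779,  852.71107352,  684.22807267]), 'attitude': array([-118.78574687,   -0.36266376, -134.33648741])}
{'mtx': array([[335.13335468,   0.        , 316.34326682],
       [  0.        , 335.13335468, 246.9943975 ],
       [  0.        ,   0.        ,   1.        ]]), 'tool_from_camera': array([[-9.20059616e-04, -9.57823968e-01, -2.87354137e-01,
         8.27761478e+01],
       [ 9.99999555e-01, -9.41454845e-04, -6.37234319e-05,
        -3.44650090e-02],
       [-2.09495114e-04, -2.87354068e-01,  9.57824408e-01,
        -2.03280237e+02],
       [ 0.00000000e+00,  0.00000000e+00,  0.00000000e+00,
         1.00000000e+00]])}
{'time_s': 0.1, 'qpos': array([-6.52037722e+01,  1.83461920e+01,  8.96981822e+01, -2.49637077e-03,
        7.20445436e+01, -1.14665477e+00]), 'qvel': array([ 0.09742991, -0.08434872, -0.20881457,  0.00983472,  0.00040955,
       -0.10055813]), 'effort': array([-2.82931012e-05, -4.13331878e+01, -2.32508916e+01,  7.29007716e-02,
        4.21353348e-02, -4.72444970e-05]), 'ee_pos': array([ 251.31919316, -516.61442382,  180.33066562]), 'ee_rot': array([-1.79911052e+02,  5.93729945e-04,  2.59436544e+01]), 'force': array([-0.52424513,  0.09113561,  0.55026998]), 'torque': array([-0.00179452,  0.03447175, -0.03956435]), 'gripper_force': 0.0, 'gripper_width': 90.88496558904785}
```

View pics/top0.png

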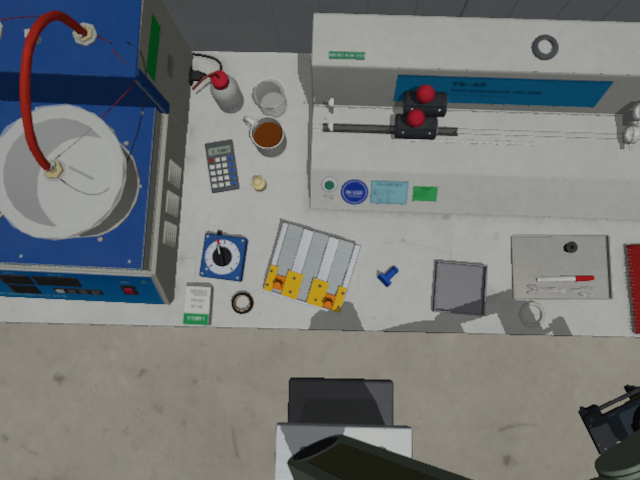

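View pics/side0.png

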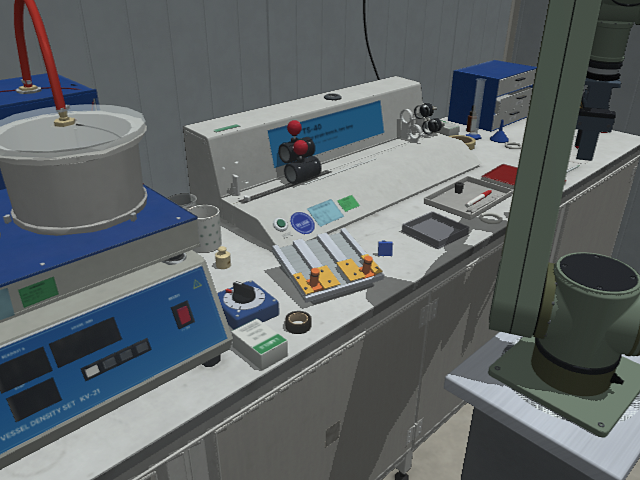

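The top view shows the chute at (312,265), with orange plugs at (278,283) and (328,301), which are the outer lanes; the middle lane looks empty. The blue look-alike lies at (388,275), the tray is at (460,287), the control box at (223,256), the labels at (198,303), the tape at (242,301) and the weight at (258,184). I'll measure these and check with one enlarged crop.

```bash
cat > h.py <<'E'
from workcell import env,cams
import cv2,numpy as np
from scipy.spatial.transform import Rotation as R
def campose(n,st=None):
    c=cams.get_calibration(n)
    if n!="wrist": return c["mtx"],R.from_euler("xyz",c["attitude"],degrees=True).as_matrix(),c["eye"]
    T=c["tool_from_camera"]; Rt=R.from_euler("xyz",st["ee_rot"],degrees=True).as_matrix()
    return c["mtx"],Rt@T[:3,:3],Rt@T[:3,3]+st["ee_pos"]
def ray(P,px,z):
    K,Rm,e=P; px=np.atleast_2d(px).astype(float)
    d=(Rm@np.linalg.inv(K)@np.c_[px,np.ones(len(px))].T).T
    return e+d*((z-e[2])/d[:,2])[:,None]
def proj(P,X):
    K,Rm,e=P; v=K@Rm.T@(np.atleast_2d(X)-e).T; return (v[:2]/v[2]).T
def blobs(img,lo,hi,amin=30):
    m=cv2.inRange(cv2.cvtColor(img,cv2.COLOR_BGR2HSV),lo,hi)
    cs,_=cv2.findContours(m,cv2.RETR_EXTERNAL,cv2.CHAIN_APPROX_NONE)
    return sorted([c for c in cs if cv2.contourArea(c)>=amin],key=cv2.contourArea,reverse=True)
E
python3 - <<'E'
from h import *
im=cv2.imread("pics/top0.png");P=campose("top")
cv2.imwrite("pics/top0c.png",cv2.resize(im[215:330,180:500],None,fx=2.5,fy=2.5,interpolation=cv2.INTER_CUBIC))
def rep(name,lo,hi,z,amin,roi):
    x0,x1,y0,y1=roi
    for c in blobs(im[y0:y1,x0:x1],lo,hi,amin)[:4]:
        r=cv2.minAreaRect(c+np.array([x0,y0])); b=cv2.boxPoints(r)
        W=ray(P,np.r_[[r[0]],b],z); print(name,np.round(r[0]),"ctr",np.round(W[0,:2]),"corners",np.round(W[1:,:2]).tolist(), "sides",np.round(np.linalg.norm(W[1]-W[2])),np.round(np.linalg.norm(W[3]-W[2])))
rep("blue",(100,130,50),(125,255,255),36,30,(195,420,225,290))
rep("orange",(3,150,120),(16,255,255),60,8,(260,370,215,320))
rep("yellow",(17,120,120),(30,255,255),35,30,(260,370,215,320))
rep("tray",(0,0,60),(180,60,140),22,800,(425,495,250,318))
E
```

```text
blue [223. 257.] ctr [537. 293.] corners [[492.0, 348.0], [594.0, 338.0], [582.0, 238.0], [481.0, 248.0]] sides 102.0 101.0
blue [389. 275.] ctr [503. -99.] corners [[499.0, -71.0], [530.0, -105.0], [507.0, -126.0], [476.0, -92.0]] sides 46.0 31.0
orange [329. 301.] ctr [440.  42.] corners [[427.0, 57.0], [458.0, 48.0], [453.0, 27.0], [421.0, 36.0]] sides 33.0 22.0
orange [279. 282.] ctr [480. 157.] corners [[468.0, 171.0], [498.0, 163.0], [493.0, 143.0], [462.0, 151.0]] sides 31.0 21.0
yellow [292. 284.] ctr [477. 129.] corners [[453.0, 156.0], [511.0, 140.0], [501.0, 103.0], [443.0, 119.0]] sides 61.0 39.0
yellow [317. 292.] ctr [459.  68.] corners [[436.0, 95.0], [493.0, 79.0], [483.0, 41.0], [425.0, 58.0]] sides 60.0 39.0
yellow [271. 278.] ctr [491. 179.] corners [[465.0, 196.0], [523.0, 181.0], [517.0, 162.0], [460.0, 176.0]] sides 60.0 20.0
yellow [339. 299.] ctr [445.  18.] corners [[419.0, 36.0], [477.0, 20.0], [471.0, 1.0], [414.0, 17.0]] sides 59.0 20.0
tray [462. 288.] ctr [ 477. -273.] corners [[544.0, -198.0], [547.0, -347.0], [411.0, -346.0], [408.0, -199.0]] sides 149.0 136.0
```

View pics/top0c.png

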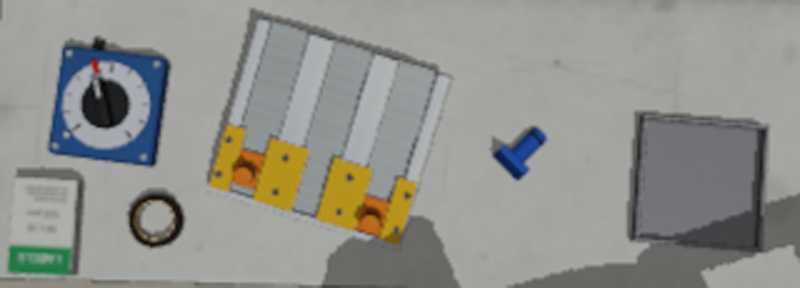

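```bash
python3 - <<'E'
from h import *
T=campose("top");S=campose("side")
def tri(a,b):
    A=[];B=[]
    for P,p in((T,a),(S,b)):
        d=ray(P,p,0)[0]-P[2]; d/=np.linalg.norm(d); M=np.eye(3)-np.outer(d,d); A.append(M);B.append(M@P[2])
    return np.round(np.linalg.lstsq(np.vstack(A),np.hstack(B),rcond=None)[0])
print("machine front right top edge", tri((150,275),(197,255)), tri((150,272),(195,218)))
print("floor of side wall", ray(T,[(172,302),(188,180),(192,80)],0)[:,:2])
print("check dial top", tri((222,256),(240,293)))
E
```

```text
machine front right top edge [487. 414. 202.] [495. 400. 262.]
floor of side wall [[428.09590023 418.06396085]
 [726.20285554 394.02995703]
 [980.33732076 396.37520785]]
check dial top [540. 296.  45.]
```

Call:
apply_moves(deltas=[[0,0,-0.05,0,1],[0.05,-0.05,-0.1,0,1],[0.1,-0.1,-0.1,0,1],[0.15,-0.15,-0.1,0,1],[0.18,-0.18,-0.1,0,1]])

```text
time_s: 0.6
ee_pos: [313.7, -336.3, 277.7]
ee_rot: [180.0, -0.0, 25.9]
force: [1.2, -0.6, -0.3]
gripper_width: 91.3
gripper_force: 0.0
```

Call:
apply_moves(deltas=[[0.03,-0.03,0,0,1],[0.065,-0.065,0,0,1],[0.1,-0.1,0,0,1],[0.135,-0.135,0,0,1],[0.17,-0.17,0,0,1]])

```text
time_s: 1.1
ee_pos: [391.9, -108.8, 277.3]
ee_rot: [180.0, -0.0, 25.9]
force: [1.2, 0.0, 0.4]
gripper_width: 91.1
gripper_force: 0.0
```

Call:
apply_moves(deltas=[[0.035,-0.035,0,0,1],[0.07,-0.07,0,0,1],[0.105,-0.105,0,0,1],[0.14,-0.14,0,0,1],[0.17,-0.17,0,0,1]])

```text
time_s: 1.6
ee_pos: [470.5, 119.0, 277.1]
ee_rot: [-180.0, 0.0, 26.0]
force: [0.1, -1.2, 0.6]
gripper_width: 91.4
gripper_force: 0.0
```

Call:
apply_moves(deltas=[[0.035,-0.035,0.02,0,1],[0.07,-0.07,0.06,0,1],[0.1,-0.1,0.1,0,1],[0.12,-0.11,0.12,0,1],[0.12,-0.11,0.12,0,1]])

```text
time_s: 2.1
ee_pos: [528.5, 270.0, 151.4]
ee_rot: [-180.0, 0.5, 26.1]
force: [-0.8, -0.3, -0.7]
gripper_width: 91.4
gripper_force: 0.0
```

```bash
python3 - <<'E'
from h import *
s=env.state(); im=cams.grab_frame("wrist"); cv2.imwrite("pics/w1.png",im); print(s["ee_pos"],s["ee_rot"],s["qpos"])
np.save("w1.npy",np.r_[s["ee_pos"],s["ee_rot"]])
E
```

```text
[528.49456475 269.957656   151.38080668] [-179.95423413    0.52059038   26.11596055] [2.59204885e+01 2.13784259e+01 8.93938094e+01 4.68880851e-02
 6.97485144e+01 8.97883060e+01]
```

View pics/w1.png

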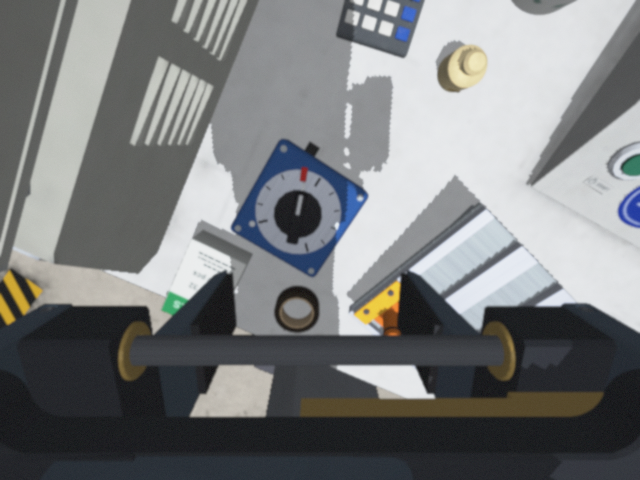

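The wrist view shows the dial at about (298,210) with its white pointer upwards, the red tab at (304,173), the tape at (297,310) and the labels at (205,265). I'll take an enlarged crop to confirm the pointer, the tab and the zero dot.

```bash
python3 - <<'E'
from h import *
im=cv2.imread("pics/w1.png");v=np.load("w1.npy");P=campose("wrist",dict(ee_pos=v[:3],ee_rot=v[3:]))
cv2.imwrite("pics/w1c.png",cv2.resize(im[135:285,220:380],None,fx=4,fy=4,interpolation=cv2.INTER_CUBIC))
b=blobs(im[130:290,220:380],(100,130,40),(125,255,255),500)[0]+np.array([220,130])
W=ray(P,b[:,0],36).astype(np.float32)[:,:2]; r=cv2.minAreaRect(W); print("box",r)
g=blobs(im[150:260,240:350],(0,120,100),(8,255,255),5)+blobs(im[150:260,240:350],(172,120,100),(180,255,255),5)
for c in g: m=c[:,0].mean(0)+[240,150]; print("red",m,ray(P,m,40)[0])
h=cv2.cvtColor(im,cv2.COLOR_BGR2HSV)
m=cv2.inRange(h,(0,0,130),(180,80,255)); y,x=np.mgrid[:480,:640]; m[(x-298)**2+(y-211)**2>22**2]=0
pts=np.argwhere(m)[:,::-1]; print(pts.min(0),pts.max(0)); print("white",ray(P,pts.mean(0),60)[0],len(pts))
E
```

```text
box ((541.0341186523438, 295.4500732421875), (95.35520935058594, 100.68798828125), 83.67462158203125)
red [303.28 174.2 ] [574.68068799 306.05560995  40.        ]
[297 189] [313 213]
white [552.19923313 298.19540483  60.        ] 48
```

View pics/w1c.png

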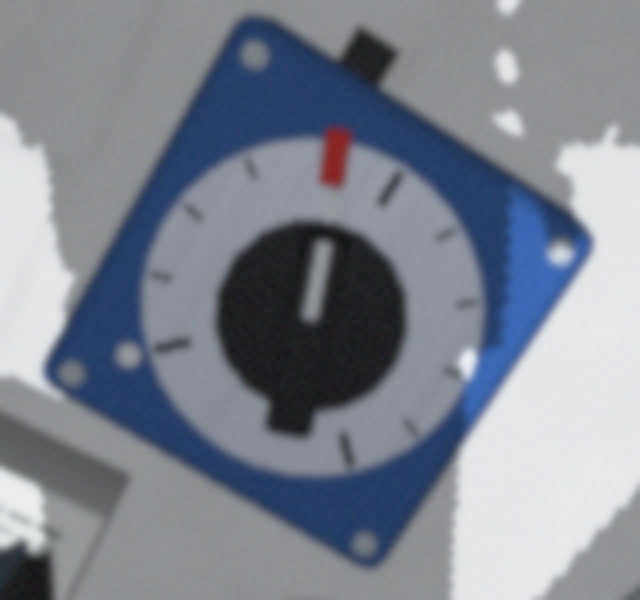

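```bash
python3 - <<'E'
from h import *
v=np.load("w1.npy");P=campose("wrist",dict(ee_pos=v[:3],ee_rot=v[3:]))
f=lambda x,y:(220+x/4,135+y/4)
print("scale ctr",ray(P,f(313,308),39),"disc",ray(P,f(312,315),44.5))
a=ray(P,f(313,322),66)[0];b=ray(P,f(324,242),66)[0];print("ptr",a,b,np.degrees(np.arctan2(b[1]-a[1],b[0]-a[0])))
c=ray(P,f(313,308),39)[0];t=ray(P,[f(333,184),f(340,130)],39)
for q in t: print("tab r",np.hypot(*(q-c)[:2]),np.degrees(np.arctan2(*(q-c)[1::-1])))
z=ray(P,f(128,355),36)[0]-c; print("zero dot",np.hypot(*z[:2]),np.degrees(np.arctan2(z[1],z[0])))
E
```

```text
scale ctr [[540.56050048 295.20088386  39.        ]] disc [[540.06811878 294.91186999  44.5       ]]
ptr [543.23722412 294.90206586  66.        ] [560.08895923 300.20494593  66.        ] 17.46767213076211
tab r 29.59162927622327 16.13470648243578
tab r 41.91834026235313 16.662069981767203
zero dot 46.93287193523439 131.11499162439412
```

The zero dot at crop (128,355), toward the left corner, confirms the reading. The pointer at crop (324,242) already sits by the red tab at (337,157), so the dial reads about 113°.

Call:
apply_moves(deltas=[[0.015,-0.012,0.03,0.1,1],[0.021,-0.017,0.06,0.16,1],[0.021,-0.017,0.085,0.16,1],[0.021,-0.017,0.1,0.16,1],[0.021,-0.017,0.1,0.16,1]], grip_force=25)

```text
time_s: 2.65
ee_pos: [540.4, 290.7, 56.5]
ee_rot: [179.9, 0.2, 16.7]
force: [-0.3, -0.6, 0.5]
gripper_width: 91.4
gripper_force: 0.0
```

```bash
python3 - <<'E'
from h import *
s=env.state(); print(s["ee_pos"],s["ee_rot"])
E
```

```text
[540.40483182 290.65071664  56.46071033] [179.93730512   0.20647031  16.72471313]
```

Call:
apply_moves(deltas=[[0,0,0,0,1],[0,0,0,0,1]])

```text
time_s: 2.85
ee_pos: [542.8, 292.4, 59.5]
ee_rot: [-180.0, -0.2, 16.7]
force: [-0.4, -0.3, -0.7]
gripper_width: 91.4
gripper_force: 0.0
```

Call:
apply_moves(deltas=[[-0.002,-0.003,0.01,0,1],[-0.002,-0.003,0.01,0,-0.5],[-0.002,-0.003,0.01,0,-1],[-0.002,-0.003,0.01,0,-1],[-0.002,-0.003,0.01,0,-1]], grip_force=25)

```text
time_s: 3.35
ee_pos: [539.0, 294.8, 47.5]
ee_rot: [180.0, -0.0, 16.8]
force: [-0.2, -0.1, -0.6]
gripper_width: 61.7
gripper_force: 0.0
```

Call:
apply_moves(deltas=[[0,0,0,0,-1],[0,0,0,0,-1],[0,0,0,0,-1]])

```text
time_s: 3.65
ee_pos: [538.9, 294.7, 47.4]
ee_rot: [180.0, -0.0, 16.8]
force: [-0.4, 0.1, -1.0]
gripper_width: 38.1
gripper_force: 0.0
```

Call:
apply_moves(deltas=[[0,0,0,0,-1],[0,0,0,0,-1],[0,0,0,0,-1],[0,0,0,0,-1],[0,0,0,0,-1]])

```text
time_s: 4.15
ee_pos: [538.9, 294.7, 47.4]
ee_rot: [180.0, -0.0, 16.8]
force: [-0.6, -0.6, -0.3]
gripper_width: 0.5
gripper_force: 0.0
```

```bash
python3 - <<'E'
from h import *
a=cams.grab_frame("side")[230:350,180:340]; b=cams.grab_frame("wrist")
a=cv2.resize(a,(640,480)); cv2.imwrite("pics/s2.png",np.hstack([cv2.resize(a,(400,300)),cv2.resize(b,(400,300))]))
E
```

```text
(no output)
```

View pics/s2.png

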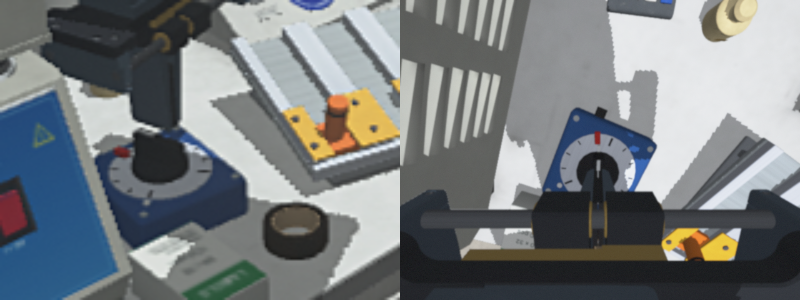

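```bash
python3 - <<'E'
from h import *
s=env.state();print(s["ee_pos"],s["qpos"],s["gripper_width"])
S=campose("side")
X=np.array([[539,295,47],[539,295,66.],[539,295,85]])
p=proj(S,X);print("side px",p,"in crop",(p-[180,230])*2.5)
p=proj(campose("wrist",s),X);print("wrist px",p,"in crop",p*[.625,.625]+[400,0])
E
```

```text
[538.88218206 294.66445864  47.3660742 ] [ 2.76006770e+01  2.79415477e+01  9.48769735e+01 -6.75846608e-03
  5.71828878e+01  1.00829643e+02] 0.5006431706341555
side px [[241.91603147 292.44562056]
 [241.35878449 284.39562881]
 [240.79243057 276.21407815]] in crop [[154.79007868 156.11405141]
 [153.39696123 135.98907202]
 [151.98107642 115.53519538]]
wrist px [[316.25549382 278.48027501]
 [316.2479232  290.45911433]
 [316.23884173 304.82853185]] in crop [[597.65968364 174.05017188]
 [597.654952   181.53694646]
 [597.64927608 190.51783241]]
```

```bash
python3 - <<'E'
from h import *
a=cams.grab_frame("side"); b=cams.grab_frame("wrist");t=cams.grab_frame("top")
f=lambda i,x0,x1,y0,y1:cv2.resize(i[y0:y1,x0:x1],(400,400),interpolation=cv2.INTER_CUBIC)
cv2.imwrite("pics/s3.png",np.hstack([f(a,195,285,220,310),f(b,250,380,220,350)])); print(env.grip_depth)
E
```

```text
18.8
```

View pics/s3.png

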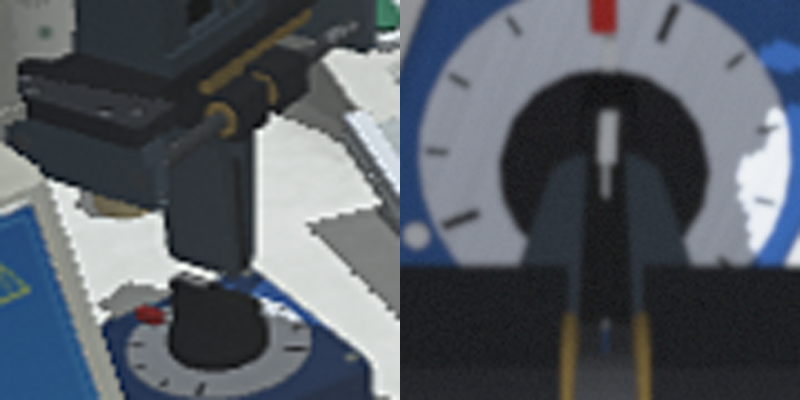

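The wrist crop shows the fingers straddling the bar, with the white line between them, but the side crop puts the fingertips about level with the bar top. I'll test with a small turn toward zero and read the torque.

Call:
apply_moves(deltas=[[0,0,0,-0.1,-1],[0,0,0,-0.2,-1],[0,0,0,-0.3,-1],[0,0,0,-0.3,-1]])

```text
time_s: 4.8
ee_pos: [538.9, 294.7, 47.4]
ee_rot: [180.0, -0.0, 34.0]
force: [-0.5, 0.5, -0.8]
gripper_width: 0.4
gripper_force: 0.0
```

```bash
python3 - <<'E'
from h import *
s=env.state();print(s["torque"],s["force"],s["ee_pos"],s["ee_rot"],s["gripper_width"],s["gripper_force"])
a=cams.grab_frame("side"); b=cams.grab_frame("wrist")
f=lambda i,x0,x1,y0,y1:cv2.resize(i[y0:y1,x0:x1],(400,400),interpolation=cv2.INTER_CUBIC)
cv2.imwrite("pics/s4.png",np.hstack([f(a,195,285,220,310),f(b,250,380,220,350)]))
E
```

```text
[-0.00808054  0.02953626 -0.04485882] [-0.50216565  0.48452519 -0.80780612] [538.89148359 294.69302601  47.38115432] [ 1.79994873e+02 -9.21334678e-04  3.39544384e+01] 0.3564264666663757 0.0
```

View pics/s4.png

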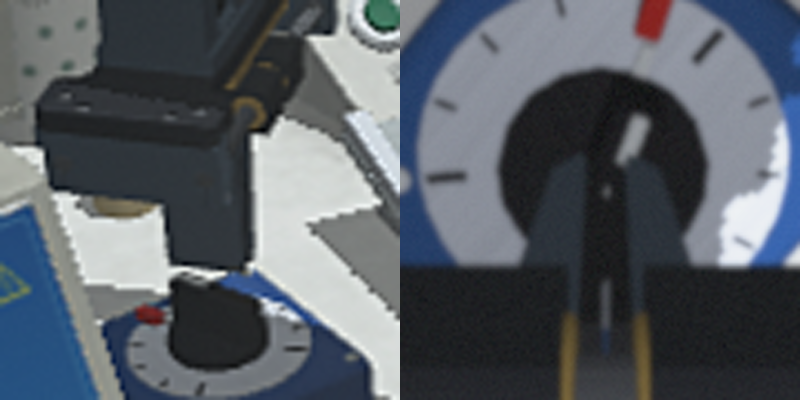

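The turn didn't move the dial. In both views the fingertips sit about 25 mm above the reported TCP height, over the bar (side tip at about px (242,280), so z≈75). I'll open, turn back and go down in small steps, watching the force.

Call:
apply_moves(deltas=[[0,0,0,0.1,0],[0,0,0,0.2,0],[0,0,0,0.3,0],[0,0,0,0.3,0],[0,0,0,0.3,0]])

```text
time_s: 5.4
ee_pos: [538.9, 294.7, 47.3]
ee_rot: [180.0, 0.0, 16.8]
force: [0.3, 0.2, 0.2]
gripper_width: 37.5
gripper_force: 0.0
```

Call:
apply_moves(deltas=[[0,0,0.004,0,0],[0,0,0.008,0,0],[0,0,0.008,0,0]])

```text
time_s: 5.7
ee_pos: [538.2, 294.4, 38.5]
ee_rot: [180.0, 0.1, 16.8]
force: [-0.6, -0.7, -0.1]
gripper_width: 45.3
gripper_force: 0.0
```

```bash
python3 - <<'E'
from h import *
s=env.state();print(s["force"],s["ee_pos"],s["gripper_width"])
a=cams.grab_frame("side"); b=cams.grab_frame("wrist")
f=lambda i,x0,x1,y0,y1:cv2.resize(i[y0:y1,x0:x1],(400,400),interpolation=cv2.INTER_CUBIC)
cv2.imwrite("pics/s5.png",np.hstack([f(a,195,285,220,310),f(b,220,410,190,380)]))
E
```

```text
[-0.63005565 -0.66454498 -0.1240467 ] [538.23561137 294.3724202   38.45085389] 45.284608346224026
```

View pics/s5.png

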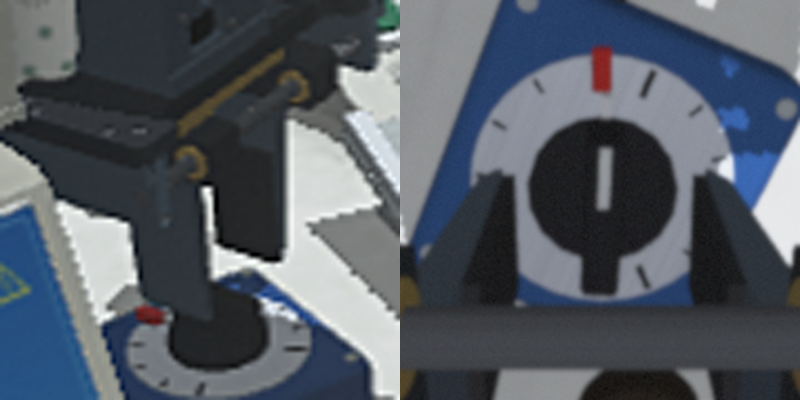

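Call:
apply_moves(deltas=[[0,0,0.005,0,0],[0,0,0.01,0,0],[0,0,0.014,0,0],[0,0,0.014,0,-0.5],[0,0,0.014,0,-1]])

```text
time_s: 6.3
ee_pos: [538.8, 294.6, 25.2]
ee_rot: [180.0, 0.0, 16.8]
force: [0.2, -0.2, -0.0]
gripper_width: 32.4
gripper_force: 0.0
```

Call:
apply_moves(deltas=[[0,0,0,0,-1],[0,0,0,0,-1],[0,0,0,0,-1],[0,0,0,0,-1],[0,0,0,0,-1]])

```text
time_s: 6.8
ee_pos: [538.8, 295.0, 25.6]
ee_rot: [-180.0, -0.0, 16.8]
force: [-1.7, 1.0, 1.1]
gripper_width: 10.6
gripper_force: 25.0
```

Gripped: 10.6 mm at 25 N. So the real fingertips sit about 25 mm above the reported TCP. Turning back to zero.

Call:
apply_moves(deltas=[[0,0,0,-0.14,-1],[0,0,0,-0.28,-1],[0,0,0,-0.42,-1],[0,0,0,-0.56,-1],[0,0,0,-0.7,-1]])

```text
time_s: 7.3
ee_pos: [538.4, 295.5, 25.6]
ee_rot: [-179.9, -0.0, 57.2]
force: [-1.4, 2.7, 1.2]
gripper_width: 10.9
gripper_force: 25.0
```

Call:
apply_moves(deltas=[[0,0,0,-0.14,-1],[0,0,0,-0.28,-1],[0,0,0,-0.42,-1],[0,0,0,-0.56,-1],[0,0,0,-0.7,-1]])

```text
time_s: 7.8
ee_pos: [537.8, 295.7, 25.6]
ee_rot: [-179.9, -0.1, 97.3]
force: [-3.6, 3.3, 2.5]
gripper_width: 10.4
gripper_force: 25.0
```

Call:
apply_moves(deltas=[[0,0,0,-0.14,-1],[0,0,0,-0.28,-1],[0,0,0,-0.42,-1],[0,0,0,-0.52,-1],[0,0,0,-0.52,-1]])

```text
time_s: 8.3
ee_pos: [537.3, 295.5, 25.6]
ee_rot: [-179.9, -0.1, 126.8]
force: [-4.1, 3.5, 2.5]
gripper_width: 10.9
gripper_force: 25.0
```

```bash
python3 - <<'E'
from h import *
s=env.state();print(s["torque"],s["force"],s["ee_pos"],s["ee_rot"],s["gripper_width"],s["gripper_force"])
E
```

```text
[ 0.57414772  0.68635629 -0.00081671] [-4.13709041  3.47316098  2.49219282] [537.303477   295.47018096  25.58598012] [-1.79910927e+02 -1.38866145e-01  1.26849640e+02] 10.903926685797229 24.990921020507812
```

Call:
apply_moves(deltas=[[0,0,0,-0.03,-1],[0,0,0,-0.06,-1],[0,0,0,-0.06,-1]])

```text
time_s: 8.6
ee_pos: [537.3, 295.4, 25.6]
ee_rot: [-179.9, -0.2, 130.1]
force: [-4.0, 2.1, 3.4]
gripper_width: 10.8
gripper_force: 25.0
```

```bash
python3 - <<'E'
from h import *
s=env.state();print(s["torque"],s["force"],s["ee_rot"])
E
```

```text
[ 0.6416018   0.75126584 -0.43143545] [-4.02420784  2.12421688  3.40768859] [-1.79914475e+02 -1.62592928e-01  1.30125479e+02]
```

The hard stop is reached: the torque jumped to −0.43 N m at yaw 130°. Releasing and lifting, then looking at the chute.

Call:
apply_moves(deltas=[[0,0,0,0,0.2],[0,0,0,0,0.2],[0,0,0,0,0.2],[0,0,-0.02,0,0.2],[0,0,-0.06,0,0.2]])

```text
time_s: 9.1
ee_pos: [536.8, 293.2, 82.7]
ee_rot: [-179.6, -0.1, 130.2]
force: [-0.2, 0.6, -0.1]
gripper_width: 47.7
gripper_force: 0.0
```

Call:
apply_moves(deltas=[[0,0,-0.04,-0.1,0.2],[0,0,-0.08,-0.25,0.2],[0,0,-0.1,-0.4,0.2],[0,0,-0.1,-0.55,0.2],[0,0,-0.1,-0.6,0.2]])

```text
time_s: 9.6
ee_pos: [539.6, 294.6, 186.5]
ee_rot: [179.9, 0.1, 164.8]
force: [-0.4, 0.4, -0.0]
gripper_width: 54.8
gripper_force: 0.0
```

```bash
python3 - <<'E'
from h import *
s=env.state();print(s["ee_pos"],s["ee_rot"],s["force"],s["qpos"])
S=campose("side")
print(proj(S,[[530,323,z] for z in (47,55,63,70)]))
im=cv2.imread("pics/top0.png");h=cv2.cvtColor(im,cv2.COLOR_BGR2HSV)
# tray rim: dark outline / grey body from top crop corners
T=campose("top"); c=lambda x,y:(180+x/2.5,215+y/2.5)
W=ray(T,[c(638,112),c(767,126),c(761,249),c(629,239)],22);print("tray",W[:,:2],W.mean(0),[np.linalg.norm(W[i]-W[i-1]) for i in range(4)])
E
```

```text
[539.57137586 294.58793139 186.53805591] [1.79932892e+02 1.26164500e-01 1.64800560e+02] [-0.39612706  0.43899538 -0.02737731] [ 2.75830348e+01  2.16649235e+01  8.37587738e+01 -3.78263996e-02
  7.44381281e+01 -4.72074945e+01]
[[233.28765786 299.88820942]
 [233.0194141  296.47104877]
 [232.74930411 293.03011422]
 [232.51141163 289.99959881]]
tray [[ 542.07689985 -208.29185855]
 [ 531.53118421 -329.99193465]
 [ 416.11937506 -323.67287656]
 [ 422.53242621 -200.24722401]] [ 478.06497133 -265.55097344   22.        ] [np.float64(119.81484600293028), np.float64(122.15613222858617), np.float64(115.58467106487832), np.float64(123.59214753475138)]
```

Call:
apply_moves(deltas=[[-0.01,-0.045,0,0,0.2],[-0.02,-0.09,0,0,0.2],[-0.03,-0.135,0,0,0.2],[-0.04,-0.18,0,0,0.2],[-0.04,-0.205,0,0,0.2]])

```text
time_s: 10.1
ee_pos: [523.0, 83.0, 185.4]
ee_rot: [-179.9, 0.1, 164.5]
force: [0.4, 0.8, 0.4]
gripper_width: 54.9
gripper_force: 0.0
```

Call:
apply_moves(deltas=[[0,0,0,0,0.2],[0,0,0,0,0.2]])

```text
time_s: 10.3
ee_pos: [523.3, 86.3, 185.6]
ee_rot: [180.0, 0.0, 164.5]
force: [-0.5, 0.4, -1.0]
gripper_width: 54.7
gripper_force: 0.0
```

```bash
python3 - <<'E'
from h import *
s=env.state(); im=cams.grab_frame("wrist"); cv2.imwrite("pics/w2.png",im); P=campose("wrist",s)
np.save("w2.npy",np.r_[s["ee_pos"],s["ee_rot"]]); print(s["ee_pos"],s["ee_rot"])
for n,lo,hi,z in(("or",(3,150,90),(16,255,255),60),("yel",(18,120,100),(32,255,255),42)):
    for c in blobs(im,lo,hi,150)[:6]:
        r=cv2.minAreaRect(c); print(n,np.round(r[0]),cv2.boundingRect(c),np.round(ray(P,r[0],z)[0,:2],1),cv2.contourArea(c))
E
```

```text
[523.31132258  86.25114167 185.58114499] [1.79964072e+02 3.73988773e-02 1.64517291e+02]
or [250. 160.] (237, 143, 27, 34) [440.5  44.7] 723.5
or [376. 168.] (362, 152, 28, 32) [479.7 157.9] 722.5
yel [282. 172.] (263, 142, 39, 61) [460.6  68.5] 2136.0
yel [344. 172.] (325, 142, 38, 61) [477.3 128.7] 2091.5
yel [231. 171.] (222, 141, 19, 61) [445.8  19.1] 986.5
yel [395. 172.] (386, 143, 19, 60) [491.8 178.6] 950.5
```

View pics/w2.png

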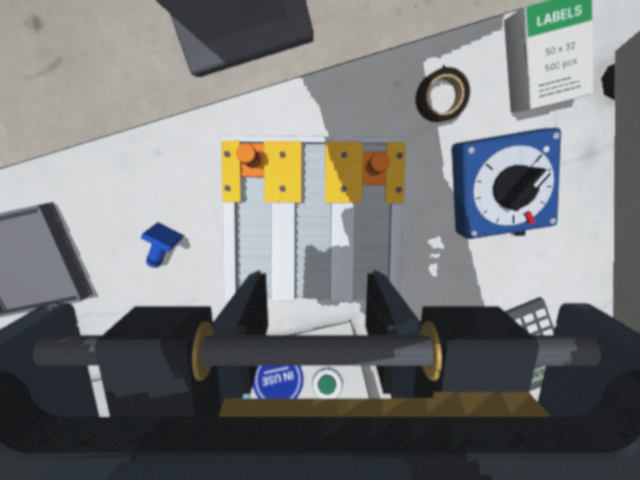

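The wrist view shows the plugs only in the outer lanes, stem tops at about (377,160) and (248,153). The pointer now stands at the zero dot, and the tray is at the left.

```bash
python3 - <<'E'
from h import *
im=cv2.imread("pics/w2.png");v=np.load("w2.npy");P=campose("wrist",dict(ee_pos=v[:3],ee_rot=v[3:]))
e=np.array([.961,-.277]);f=np.array([.277,.961]);L=np.array([468.9,98.7])+2.9*e
for n,p in(("c",(377,160)),("a",(248.5,153))):
    t=ray(P,p,72)[0,:2]; o=t+9.6*e; print(n,"top",t,"origin",o,"u",(o-L)@e/.978+31,"y",(o-L)@f)
    g=o-7*e; y=np.radians(v[5]); d=g-v[:2]; print("grasp",g,"tool dx,dy",d@[np.cos(y),np.sin(y)],d@[np.sin(y),-np.cos(y)])
E
```

```text
c top [472.25788898 158.92536166] origin [481.48348898 156.26616166] u 24.094254737651333 y 58.806707807638944
grasp [474.75648898 158.20516166] tool dx,dy 66.0007797329134 56.38129063158349
a top [434.88376328  47.55588691] origin [444.10936328  44.89668691] u 18.913078569686945 y -58.57199024732639
grasp [437.38236328  46.83568691] tool dx,dy 72.28882900085307 -60.92363515862445
```

Call:
apply_moves(deltas=[[0.033,0.03,0.03,0,0.1],[0.066,0.058,0.06,0.01,0.1],[0.066,0.058,0.1,0.01,0.1],[0.066,0.058,0.1,0.01,0.1],[0.066,0.058,0.1,0.01,0.1]])

```text
time_s: 10.85
ee_pos: [475.2, 160.8, 85.7]
ee_rot: [-180.0, -0.0, 164.1]
force: [0.3, -0.2, 0.4]
gripper_width: 50.1
gripper_force: 0.0
```

```bash
python3 - <<'E'
from h import *
s=env.state();print(s["ee_pos"],s["ee_rot"],s["gripper_width"])
im=cams.grab_frame("side");P=campose("side")
print(proj(P,s["ee_pos"]+[0,0,26]))
b=cams.grab_frame("wrist")
f=lambda i,x0,x1,y0,y1:cv2.resize(i[y0:y1,x0:x1],(400,400),interpolation=cv2.INTER_CUBIC)
cv2.imwrite("pics/s6.png",np.hstack([f(im,260,400,180,320),f(b,220,420,180,380)]))
E
```

```text
[475.23508629 160.78258332  85.67943886] [-1.79974855e+02 -7.74198168e-03  1.64132626e+02] 50.09619331511602
[[313.02694357 252.45773144]]
```

View pics/s6.png

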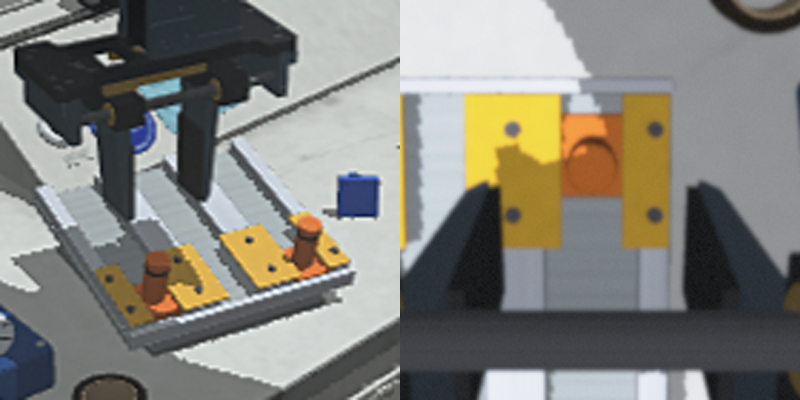

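The fingers are centred on plug c's stem: wrist crop x=592 against a finger midpoint of 593. Going down and gripping.

Call:
apply_moves(deltas=[[0,0,0.03,0,0.1],[0,0,0.05,0,0.1],[0,0,0.061,0,0.1],[0,0,0.061,0,-0.4],[0,0,0.061,0,-1]], grip_force=20)

```text
time_s: 11.45
ee_pos: [476.1, 160.0, 25.6]
ee_rot: [179.9, 0.1, 164.0]
force: [-0.1, -0.7, 0.4]
gripper_width: 37.1
gripper_force: 0.0
```

Call:
apply_moves(deltas=[[0,0,0,0,-1],[0,0,0,0,-1],[0,0,0,0,-1],[0,0,0,0,-1],[0,0,0,0,-1]])

```text
time_s: 11.95
ee_pos: [475.5, 160.2, 25.2]
ee_rot: [179.9, 0.1, 164.0]
force: [0.6, -0.2, 5.4]
gripper_width: 17.3
gripper_force: 20.0
```

Call:
apply_moves(deltas=[[-0.007,0,-0.0015,0,-1],[-0.014,0,-0.003,0,-1],[-0.021,0,-0.0045,0,-1],[-0.028,0,-0.006,0,-1],[-0.035,0,-0.0075,0,-1]], grip_force=25)

```text
time_s: 12.45
ee_pos: [488.5, 155.3, 27.1]
ee_rot: [-179.8, -2.4, 163.5]
force: [-31.4, 27.1, -7.5]
gripper_width: 17.2
gripper_force: 25.0
```

Call:
apply_moves(deltas=[[-0.007,0,-0.0015,0,-1],[-0.014,0,-0.003,0,-1],[-0.021,0,-0.0045,0,-1],[-0.028,0,-0.006,0,-1],[-0.037,0,-0.008,0,-1]])

```text
time_s: 12.95
ee_pos: [545.1, 139.5, 40.3]
ee_rot: [180.0, 0.0, 164.0]
force: [-0.2, -0.2, -0.2]
gripper_width: 0.3
gripper_force: 0.0
```

The plug jammed and the grip slipped off. Backing off to see where plug c is now.

Call:
apply_moves(deltas=[[0,0,-0.05,0,0.1],[0,0,-0.1,0,0.1],[0.006,-0.04,-0.145,0,0.1],[0.006,-0.057,-0.145,0,0.1],[0.006,-0.057,-0.145,0,0.1]])

```text
time_s: 13.45
ee_pos: [523.6, 84.6, 187.8]
ee_rot: [179.9, 0.3, 163.8]
force: [0.7, -0.3, -0.8]
gripper_width: 37.6
gripper_force: 0.0
```

```bash
cat > look.py <<'E'
from h import *
import sys
s=env.state(); im=cams.grab_frame("wrist"); cv2.imwrite(sys.argv[1],im); P=campose("wrist",s); print(s["ee_pos"],s["ee_rot"][2],s["gripper_width"])
for n,lo,hi,z in(("or",(3,150,90),(16,255,255),60),("yel",(18,120,100),(32,255,255),42)):
    for c in blobs(im,lo,hi,150)[:6]:
        r=cv2.minAreaRect(c); print(n,np.round(r[0]),cv2.boundingRect(c),np.round(ray(P,r[0],z)[0,:2],1),cv2.contourArea(c),r[2])
E
python3 look.py pics/w3.png; python3 -c "
import cv2,numpy as np
from h import *
a=cams.grab_frame('side')
b=cv2.imread('pics/w3.png')
f=lambda i,x0,x1,y0,y1:cv2.resize(i[y0:y1,x0:x1],(400,400),interpolation=cv2.INTER_CUBIC)
cv2.imwrite('pics/s7.png',np.hstack([f(a,260,400,200,340),f(b,210,430,120,340)]))"
```

```text
[523.59765648  84.55203557 187.81054844] 163.84799190793976 37.64836374733138
or [251. 159.] (238, 143, 27, 33) [440.7  44.6] 725.0 90.0
or [376. 166.] (363, 149, 27, 35) [480.4 157.7] 711.5 0.0
yel [283. 170.] (265, 140, 38, 61) [460.   69.2] 2120.5 90.0
yel [344. 170.] (327, 140, 36, 61) [477.3 128.8] 2059.5 90.0
yel [232. 171.] (223, 141, 19, 61) [446.3  19. ] 950.0 88.60282135009766
yel [396. 170.] (387, 140, 18, 61) [491.8 178.6] 945.0 90.0
```

View pics/s7.png

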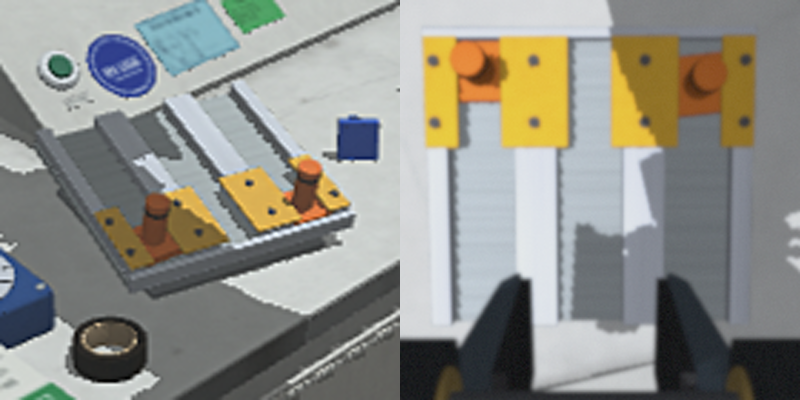

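Plug c hardly moved (orange blob (376,166) against (376,168) before) and has yawed about 8° counter-clockwise in the image. It wedged because the grip was high and light. I'll regrip lower and harder, pre-turned −0.13 rad so I can square the plug up, and find the lip height by touch.

Call:
apply_moves(deltas=[[0.03,0.03,0.03,-0.07,0.1],[0.067,0.06,0.06,-0.13,0.1],[0.067,0.06,0.1,-0.13,0.1],[0.067,0.06,0.14,-0.13,0.1],[0.067,0.06,0.155,-0.13,0.1]], grip_force=55)

```text
time_s: 14.05
ee_pos: [471.0, 163.3, 25.2]
ee_rot: [-179.8, -0.5, 171.6]
force: [-0.3, -0.6, 0.2]
gripper_width: 50.2
gripper_force: 0.0
```

Call:
apply_moves(deltas=[[0,0,0.003,0,0.1],[0,0,0.005,0,0.1],[0,0,0.005,0,0.1]])

```text
time_s: 14.35
ee_pos: [475.4, 163.5, 25.3]
ee_rot: [180.0, 0.1, 171.5]
force: [-0.3, 0.4, -0.4]
gripper_width: 50.1
gripper_force: 0.0
```

Call:
apply_moves(deltas=[[0,-0.003,0.002,0,0.1],[0,-0.003,0.003,0,0.1],[0,-0.003,0.003,0,0.1]])

```text
time_s: 14.65
ee_pos: [474.4, 159.9, 22.3]
ee_rot: [180.0, 0.0, 171.4]
force: [-0.1, -0.3, 0.5]
gripper_width: 50.3
gripper_force: 0.0
```

Call:
apply_moves(deltas=[[0,0,0.002,0,0.1],[0,0,0.003,0,0.1],[0,0,0.003,0,0.1]])

```text
time_s: 14.95
ee_pos: [474.1, 160.0, 18.8]
ee_rot: [-180.0, -0.0, 171.5]
force: [0.1, -0.0, -0.2]
gripper_width: 50.4
gripper_force: 0.0
```

Call:
apply_moves(deltas=[[0,0,0.001,0,0.1],[0,0,0.002,0,0.1],[0,0,0.002,0,0.1]])

```text
time_s: 15.25
ee_pos: [474.1, 160.0, 16.7]
ee_rot: [-180.0, -0.0, 171.5]
force: [-0.2, -1.1, -0.7]
gripper_width: 50.6
gripper_force: 0.0
```

Call:
apply_moves(deltas=[[0,0,0.001,0,0.1],[0,0,0.002,0,0.1],[0,0,0.002,0,0.1]])

```text
time_s: 15.55
ee_pos: [474.1, 160.0, 14.7]
ee_rot: [-180.0, -0.0, 171.5]
force: [-1.4, 0.3, -0.7]
gripper_width: 50.4
gripper_force: 0.0
```

Call:
apply_moves(deltas=[[0,0,0.001,0,0.1],[0,0,0.002,0,0.1],[0,0,0.002,0,0.1]])

```text
time_s: 15.85
ee_pos: [474.1, 160.0, 12.7]
ee_rot: [-180.0, -0.0, 171.5]
force: [-0.6, -0.1, 0.3]
gripper_width: 50.0
gripper_force: 0.0
```

Call:
apply_moves(deltas=[[0,0,0.001,0,0.1],[0,0,0.002,0,0.1],[0,0,0.002,0,0.1]])

```text
time_s: 16.15
ee_pos: [474.4, 160.1, 11.2]
ee_rot: [180.0, 0.0, 171.5]
force: [-0.7, -0.3, 4.2]
gripper_width: 50.0
gripper_force: 1.8
```

Contact at reported z≈11.3, so the real tip offset is about 31 mm. Raising 2 mm and gripping low and hard.

Call:
apply_moves(deltas=[[0,0,-0.002,0,0.1],[0,0,-0.002,0,-0.4],[0,0,-0.002,0,-1],[0,0,-0.002,0,-1],[0,0,-0.002,0,-1]])

```text
time_s: 16.65
ee_pos: [474.1, 160.0, 12.8]
ee_rot: [-180.0, -0.0, 171.5]
force: [0.6, 0.3, -0.3]
gripper_width: 21.1
gripper_force: 0.0
```

Call:
apply_moves(deltas=[[0,0,0,0,-1],[0,0,0,0,-1],[0,0,0,0,-1]])

```text
time_s: 16.95
ee_pos: [474.0, 159.8, 12.9]
ee_rot: [-180.0, -0.0, 171.5]
force: [-0.8, -0.7, 1.6]
gripper_width: 16.7
gripper_force: 54.9
```

Call:
apply_moves(deltas=[[0,0,0,0.05,-1],[0,0,0,0.1,-1],[0,0,0,0.13,-1],[0,0,0,0.13,-1]])

```text
time_s: 17.35
ee_pos: [474.2, 160.3, 12.9]
ee_rot: [180.0, 0.0, 164.0]
force: [-0.1, 0.9, 1.1]
gripper_width: 17.0
gripper_force: 54.9
```

```bash
python3 - <<'E'
from h import *
s=env.state();print(s["torque"],s["force"],s["ee_pos"],s["ee_rot"],s["gripper_width"],s["gripper_force"])
E
```

```text
[ 0.30070734 -0.00685833  0.06241289] [-0.05778711  0.90729887  1.09711117] [474.24862223 160.34347654  12.92830383] [1.79975415e+02 4.82155502e-03 1.64023434e+02] 16.983823617004553 54.90809619426727
```

Call:
apply_moves(deltas=[[0,0,-0.001,0,-1],[-0.003,0,-0.0016,0,-1],[-0.006,0,-0.0023,0,-1],[-0.009,0,-0.0029,0,-1],[-0.012,0,-0.0036,0,-1]])

```text
time_s: 17.85
ee_pos: [486.1, 156.6, 16.5]
ee_rot: [-180.0, 0.0, 164.0]
force: [-0.3, -0.8, 0.1]
gripper_width: 16.7
gripper_force: 54.9
```

Free motion with no resistance. Continuing up the slope.

Call:
apply_moves(deltas=[[-0.006,0,-0.0013,0,-1],[-0.012,0,-0.0026,0,-1],[-0.018,0,-0.0038,0,-1],[-0.024,0,-0.0051,0,-1],[-0.03,0,-0.0064,0,-1]])

```text
time_s: 18.35
ee_pos: [515.2, 148.3, 23.0]
ee_rot: [180.0, 0.0, 164.0]
force: [0.2, -0.3, -1.3]
gripper_width: 16.9
gripper_force: 54.9
```

Call:
apply_moves(deltas=[[-0.006,0,-0.0013,0,-1],[-0.012,0,-0.0026,0,-1],[-0.018,0,-0.0038,0,-1],[-0.024,0,-0.0051,0,-1],[-0.03,0,-0.0064,0,-1]])

```text
time_s: 18.85
ee_pos: [543.9, 140.1, 29.4]
ee_rot: [-180.0, -0.0, 164.0]
force: [-0.2, 1.4, -0.8]
gripper_width: 16.7
gripper_force: 54.9
```

Call:
apply_moves(deltas=[[0,0,-0.02,0,-1],[0,0,-0.05,0,-1],[0,0,-0.09,0,-1],[-0.003,-0.02,-0.11,0,-1],[-0.008,-0.05,-0.11,0,-1]])

```text
time_s: 19.35
ee_pos: [540.2, 90.8, 143.1]
ee_rot: [179.8, 0.4, 164.2]
force: [1.0, -0.4, -2.1]
gripper_width: 16.7
gripper_force: 54.9
```

```bash
python3 - <<'E'
from h import *
s=env.state();print(s["force"],s["ee_pos"],s["gripper_width"],s["gripper_force"])
im=cams.grab_frame("top")
T=campose("top")
m=cv2.inRange(cv2.cvtColor(im,cv2.COLOR_BGR2HSV),(3,150,90),(16,255,255))[210:330,250:500]
for c in blobs(im,(3,150,90),(16,255,255),8):
    q=cv2.minAreaRect(c)[0]
    if 250<q[0]<500 and q[1]>210: print("or",q)
# tray: dark rim mask
g=cv2.cvtColor(im,cv2.COLOR_BGR2GRAY); old=cv2.cvtColor(cv2.imread("pics/top0.png"),cv2.COLOR_BGR2GRAY)
print("tray diff",np.abs(g[250:320,425:495].astype(int)-old[250:320,425:495]).mean())
cv2.imwrite("pics/top2.png",im)
E
```

```text
[ 1.0232846  -0.3987434  -2.10795722] [540.16503682  90.83420686 143.09962775] 16.651323016128355 54.90126371383667
or (325.5, 301.0)
tray diff 13.430408163265307
```

Call:
apply_moves(deltas=[[-0.015,-0.045,0,0,-1],[-0.03,-0.09,0,0,-1],[-0.045,-0.135,0,0,-1],[-0.06,-0.18,0,0,-1],[-0.075,-0.225,0,0,-1]])

```text
time_s: 19.9
ee_pos: [547.3, -148.9, 139.2]
ee_rot: [180.0, -0.0, 164.0]
force: [1.6, 0.3, -0.2]
gripper_width: 17.0
gripper_force: 55.0
```

Call:
apply_moves(deltas=[[-0.015,-0.045,0,0,-1],[-0.03,-0.09,0,0,-1],[-0.033,-0.1,0,0,-1],[-0.033,-0.1,0,0,-1]])

```text
time_s: 20.3
ee_pos: [551.4, -253.7, 138.7]
ee_rot: [180.0, -0.1, 163.8]
force: [0.0, 0.5, -0.9]
gripper_width: 16.7
gripper_force: 55.0
```

```bash
python3 - <<'E'
from h import *
s=env.state(); im=cams.grab_frame("wrist"); cv2.imwrite("pics/w4.png",im); np.save("w4.npy",np.r_[s["ee_pos"],s["ee_rot"]]); print(s["ee_pos"],s["ee_rot"],s["gripper_width"],s["force"])
t=cams.grab_frame("top")
E
```

```text
[ 551.38100044 -253.70003251  138.72333585] [ 1.79982558e+02 -5.11635497e-02  1.63849121e+02] 16.742970436236146 [ 0.00982252  0.54182273 -0.85077974]
```

View pics/w4.png

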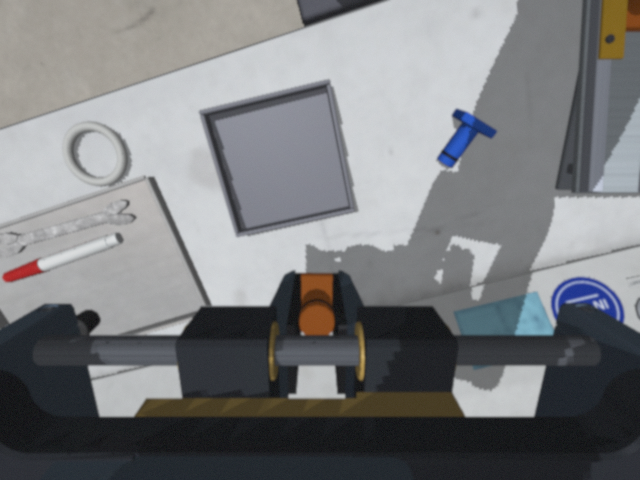

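Plug c is held. The tray rim corners are at (201,111), (329,82), (357,210) and (240,236).

```bash
python3 - <<'E'
from h import *
v=np.load("w4.npy");P=campose("wrist",dict(ee_pos=v[:3],ee_rot=v[3:]))
W=ray(P,[(201,111),(329,82),(357,210),(240,236)],22);c=W.mean(0);print(W[:,:2],c,[np.linalg.norm(W[i]-W[i-1]) for i in range(4)])
y=np.radians(v[5]);X=np.array([np.cos(y),np.sin(y)]);Y=np.array([np.sin(y),-np.cos(y)])
k=(W[3]-W[0])[:2];k/=np.linalg.norm(k);print("tray dir",k)
for n,g in(("c",c[:2]+26*k),("a",c[:2]-26*k)): print(n,g,"tool",(g-v[:2])@X,(g-v[:2])@Y)
E
```

```text
[[ 416.52559271 -320.42207038]
 [ 425.6659169  -204.93216373]
 [ 541.49052082 -209.1475793 ]
 [ 534.39555297 -326.50224015]] [ 479.51939585 -265.25101339   22.        ] [np.float64(118.0266749328715), np.float64(115.85104256603681), np.float64(115.90128817490755), np.float64(117.56893719203862)]
tray dir [ 0.99867221 -0.05151522]
c [ 505.4848733  -266.59040903] tool 40.49903574155547 -25.148447202520938
a [ 453.5539184  -263.91161775] tool 91.1255598210508 -37.02089680773225
```

Call:
apply_moves(deltas=[[0.03,-0.015,0.02,0,-1],[0.048,-0.025,0.05,0,-1],[0.048,-0.025,0.09,0,-1],[0.048,-0.025,0.12,0,-1],[0.048,-0.025,0.135,0,-1]])

```text
time_s: 20.9
ee_pos: [497.0, -259.9, 2.0]
ee_rot: [179.9, -0.3, 164.2]
force: [0.1, 0.1, -0.6]
gripper_width: 16.6
gripper_force: 55.0
```

Call:
apply_moves(deltas=[[0,0,0.002,0,-1],[0,0,0.004,0,-1],[0,0,0.004,0,-1]])

```text
time_s: 21.2
ee_pos: [499.7, -262.6, 1.4]
ee_rot: [-180.0, 0.1, 164.1]
force: [0.2, 0.5, -1.0]
gripper_width: 16.9
gripper_force: 55.0
```

Call:
apply_moves(deltas=[[0,0,0.002,0,-1],[0,0,0.004,0,-1],[0,0,0.004,0,-0.3],[0,0,0.004,0,-0.3],[0,0,0.004,0,-0.3]])

```text
time_s: 21.7
ee_pos: [498.8, -263.2, -3.5]
ee_rot: [-180.0, 0.0, 164.0]
force: [0.3, -0.5, -0.6]
gripper_width: 31.5
gripper_force: 0.0
```

Call:
apply_moves(deltas=[[0,0,0,0,-0.3],[0,0,0,0,-0.3],[0,0,-0.03,0,-0.3],[0,0,-0.08,0,-0.3],[0,0,-0.13,0,0.1]])

```text
time_s: 22.2
ee_pos: [498.0, -262.6, 127.1]
ee_rot: [180.0, -0.1, 164.0]
force: [1.1, -0.1, 0.4]
gripper_width: 37.3
gripper_force: 0.0
```

Call:
apply_moves(deltas=[[0.022,0.044,0,0,0.1],[0.044,0.088,0,0,0.1],[0.066,0.132,0,0,0.1],[0.088,0.176,0,0,0.1],[0.11,0.22,0,0,0.1]])

```text
time_s: 22.7
ee_pos: [452.8, -19.6, 126.5]
ee_rot: [180.0, 0.0, 164.0]
force: [0.9, 0.6, -0.3]
gripper_width: 50.2
gripper_force: 0.0
```

Call:
apply_moves(deltas=[[0.02,0.04,0,0,0.1],[0.034,0.059,0.02,0,0.1],[0.034,0.059,0.05,0,0.1],[0.034,0.059,0.05,0,0.1],[0.034,0.059,0.05,0,0.1]])

```text
time_s: 23.2
ee_pos: [437.1, 44.7, 76.6]
ee_rot: [-180.0, -0.0, 164.0]
force: [0.8, -0.8, 0.2]
gripper_width: 50.2
gripper_force: 0.0
```

```bash
python3 look.py pics/w5.png; python3 - <<'E'
from h import *
im=cams.grab_frame("top");T=campose("top")
for c in blobs(im,(3,150,90),(16,255,255),8):
    q=cv2.minAreaRect(c)[0]
    if 250<q[0]<500 and q[1]>210: print("or",q,ray(T,q,20)[0])
s=env.state();P=campose("wrist",s);print(proj(P,[[434.9,47.6,72],[437,45,60]]))
E
```

```text
[437.11034066  44.70388558  76.55816082] 164.0217775599629 50.20987372216789
or [313. 260.] (298, 240, 31, 42) [431.7  44.5] 1216.5 90.0
yel [435. 278.] (410, 239, 51, 79) [476.9 128. ] 3128.0 1.2730300426483154
yel [353. 278.] (329, 238, 50, 80) [459.4  68.4] 2973.0 0.0
yel [286. 278.] (273, 238, 26, 80) [445.3  19. ] 1744.0 88.80650329589844
yel [503. 278.] (490, 239, 27, 79) [491.  177.8] 1597.0 2.7927021980285645
or (457.7735900878906, 275.2924499511719) [ 506.72694234 -261.97792507   20.        ]
[[318.56906872 267.27370564]
 [315.68314745 264.93303276]]
```

Plug c is in the tray at (507,−262). Going down on plug a.

Call:
apply_moves(deltas=[[0,-0.001,0.03,0,0.1],[0,-0.001,0.05,0,0.1],[0,-0.001,0.064,0,0.1],[0,-0.001,0.064,0,0.1],[0,-0.001,0.064,0,0.1]], grip_force=55)

```text
time_s: 23.8
ee_pos: [437.9, 43.5, 13.3]
ee_rot: [180.0, 0.1, 164.0]
force: [0.0, 0.3, 0.3]
gripper_width: 50.6
gripper_force: 0.0
```

Call:
apply_moves(deltas=[[0,0,0,0,-0.4],[0,0,0,0,-1],[0,0,0,0,-1],[0,0,0,0,-1],[0,0,0,0,-1]])

```text
time_s: 24.3
ee_pos: [436.9, 43.9, 12.6]
ee_rot: [180.0, 0.0, 164.0]
force: [-0.6, 0.5, 2.8]
gripper_width: 17.0
gripper_force: 55.0
```

Call:
apply_moves(deltas=[[0,0,0,0,-1],[0,0,0,0,-1],[0,0,0,0,-1]])

```text
time_s: 24.6
ee_pos: [436.9, 43.9, 12.6]
ee_rot: [180.0, 0.0, 164.0]
force: [-1.8, 1.2, 5.0]
gripper_width: 16.9
gripper_force: 55.0
```

Call:
apply_moves(deltas=[[0,0,-0.001,0,-1],[-0.003,0,-0.0016,0,-1],[-0.006,0,-0.0023,0,-1],[-0.009,0,-0.0029,0,-1],[-0.012,0,-0.0036,0,-1]])

```text
time_s: 25.1
ee_pos: [448.6, 40.5, 15.8]
ee_rot: [-180.0, -0.0, 164.0]
force: [0.1, -0.2, -1.2]
gripper_width: 16.9
gripper_force: 55.0
```

Call:
apply_moves(deltas=[[-0.006,0,-0.0013,0,-1],[-0.012,0,-0.0026,0,-1],[-0.018,0,-0.0038,0,-1],[-0.024,0,-0.0051,0,-1],[-0.03,0,-0.0064,0,-1]])

```text
time_s: 25.6
ee_pos: [477.7, 32.1, 22.4]
ee_rot: [-180.0, 0.0, 164.0]
force: [-0.4, -0.0, 0.1]
gripper_width: 17.0
gripper_force: 55.0
```

Call:
apply_moves(deltas=[[-0.006,0,-0.0013,0,-1],[-0.012,0,-0.0026,0,-1],[-0.018,0,-0.0038,0,-1],[-0.025,0,-0.0053,0,-1],[-0.034,0,-0.0072,0,-1]])

```text
time_s: 26.1
ee_pos: [510.1, 22.8, 29.6]
ee_rot: [-180.0, -0.0, 164.0]
force: [-0.0, 0.3, -1.0]
gripper_width: 16.7
gripper_force: 55.0
```

Call:
apply_moves(deltas=[[0,0,-0.02,0,-1],[0,0,-0.05,0,-1],[0,0,-0.09,0,-1],[0,0,-0.11,0,-1],[0,0,-0.11,0,-1]])

```text
time_s: 26.6
ee_pos: [512.6, 22.9, 142.8]
ee_rot: [179.9, 0.4, 164.0]
force: [0.7, -0.2, -0.5]
gripper_width: 16.9
gripper_force: 55.0
```

Call:
apply_moves(deltas=[[-0.018,-0.044,0,0,-1],[-0.036,-0.088,0,0,-1],[-0.054,-0.132,0,0,-1],[-0.072,-0.176,0,0,-1],[-0.09,-0.22,0,0,-1]])

```text
time_s: 27.1
ee_pos: [535.1, -215.0, 137.8]
ee_rot: [180.0, -0.1, 164.0]
force: [1.3, -0.0, -1.3]
gripper_width: 16.6
gripper_force: 55.0
```

Call:
apply_moves(deltas=[[-0.024,-0.035,0,0,-1],[-0.024,-0.035,0,0,-1],[-0.024,-0.035,0,0,-1]])

```text
time_s: 27.4
ee_pos: [548.4, -253.9, 137.5]
ee_rot: [179.9, -0.2, 163.9]
force: [0.1, 0.4, -1.4]
gripper_width: 16.9
gripper_force: 55.0
```

```bash
python3 look.py pics/w6.png; python3 - <<'E'
from h import *
im=cv2.imread("pics/w6.png");s=env.state();P=campose("wrist",s)
h=cv2.cvtColor(im,cv2.COLOR_BGR2HSV);o=cv2.imread("pics/w4.png");print(o[160,280],h[160,280])
m=cv2.inRange(im[60:260,150:400],np.array(o[160,280],int)-14,np.array(o[160,280],int)+14)
c=max(cv2.findContours(m,cv2.RETR_EXTERNAL,cv2.CHAIN_APPROX_NONE)[0],key=cv2.contourArea)+np.array([150,60])
c=cv2.convexHull(c);r=cv2.minAreaRect(ray(P,c[:,0],4)[:,:2].astype(np.float32));print("tray floor",r)
E
```

```text
[ 548.38876018 -253.90142637  137.47821216] 163.91887756795356 16.944716308777494
or [294. 194.] (278, 178, 34, 34) [ 502.7 -258.9] 1054.0 90.0
or [316. 312.] (299, 295, 35, 35) [ 612.3 -271.9] 903.5 90.0
or [316. 281.] (290, 268, 54, 27) [ 582.6 -262.9] 637.5 90.0
yel [614.  31.] (600, 0, 28, 63) [452.4  16.8] 1395.0 3.900493860244751
[150 141 138] [117  19 149]
tray floor ((480.4858703613281, -265.36767578125), (107.27677154541016, 105.65591430664062), 86.24542999267578)
```

Call:
apply_moves(deltas=[[0.04,-0.018,0,0,-1],[0.08,-0.034,0.02,0,-1],[0.094,-0.036,0.06,0,-1],[0.094,-0.036,0.1,0,-1],[0.094,-0.036,0.125,0,-1]])

```text
time_s: 27.95
ee_pos: [446.6, -259.7, 12.4]
ee_rot: [179.9, -0.2, 164.1]
force: [0.9, 0.9, -0.3]
gripper_width: 16.8
gripper_force: 55.0
```

Call:
apply_moves(deltas=[[0,0,0.005,0,-1],[0,0,0.011,0,-1],[0,0,0.016,0,-1],[0,0,0.016,0,-1]])

```text
time_s: 28.35
ee_pos: [449.5, -262.3, -1.0]
ee_rot: [-180.0, 0.1, 164.1]
force: [-0.6, -0.2, -0.2]
gripper_width: 16.9
gripper_force: 55.0
```

Call:
apply_moves(deltas=[[0,0,0.002,0,-1],[0,0,0.002,0,-1],[0,0,0.002,0,-0.3],[0,0,0.002,0,-0.3],[0,0,0.002,0,-0.3]])

```text
time_s: 28.85
ee_pos: [449.1, -262.4, -3.3]
ee_rot: [-180.0, 0.0, 164.0]
force: [-0.2, -0.2, 0.4]
gripper_width: 31.7
gripper_force: 0.0
```

Call:
apply_moves(deltas=[[0,0,0,0,-0.3],[0,0,0,0,-0.3],[0,0,-0.03,0,-0.3],[0,0,-0.08,0,-0.3],[0,0,-0.13,0,0]])

```text
time_s: 29.35
ee_pos: [448.3, -261.9, 127.5]
ee_rot: [180.0, -0.1, 164.0]
force: [1.5, -1.3, 0.1]
gripper_width: 36.9
gripper_force: 0.0
```

Call:
apply_moves(deltas=[[-0.03,0.035,-0.01,0.1,0],[-0.06,0.07,-0.02,0.2,0],[-0.09,0.105,-0.02,0.3,0],[-0.12,0.14,-0.02,0.4,0],[-0.15,0.175,-0.02,0.5,0]])

```text
time_s: 29.85
ee_pos: [642.6, -134.1, 146.6]
ee_rot: [-180.0, 0.0, 135.1]
force: [0.0, -0.4, 0.5]
gripper_width: 45.2
gripper_force: 0.0
```

```bash
python3 - <<'E'
from h import *
s=env.state();print(s["ee_pos"],s["ee_rot"],s["qpos"])
im=cams.grab_frame("top");T=campose("top")
for c in blobs(im,(3,150,90),(16,255,255),8):
    q=cv2.minAreaRect(c)[0]
    if 250<q[0]<500 and q[1]>210: print("or",q,ray(T,q,20)[0],cv2.contourArea(c))
E
```

```text
[ 642.6452643  -134.14644058  146.59298334] [-1.79994427e+02  1.79951713e-02  1.35145712e+02] [-1.27863731e+01  2.68816830e+01  8.11433232e+01 -1.50143937e-02
  7.19627037e+01 -5.79274371e+01]
or (460.55889892578125, 298.76470947265625) [ 451.71477503 -268.46408192   20.        ] 69.5
```

Call:
apply_moves(deltas=[[0.034,-0.034,0,0,0],[0.06,-0.05,0,0.05,0],[0.09,-0.02,0,0.09,0],[0.12,0.01,0,0.09,0],[0.15,0.04,0,0.09,0]])

```text
time_s: 30.4
ee_pos: [562.1, -0.6, 146.6]
ee_rot: [180.0, 0.0, 130.2]
force: [0.9, 0.5, -0.3]
gripper_width: 45.6
gripper_force: 0.0
```

```bash
python3 - <<'E'
from h import *
s=env.state();print(s["ee_pos"],s["ee_rot"])
im=cams.grab_frame("top");T=campose("top")
for c in blobs(im,(3,150,90),(16,255,255),8):
    q=cv2.minAreaRect(c)[0]
    if 250<q[0]<500 and q[1]>210: print("or",q,ray(T,q,20)[0],cv2.contourArea(c))
print(im[275,458],im[265,460])
im=cams.grab_frame("side");S=campose("side")
for c in blobs(im,(3,150,60),(16,255,255),8):
    q=cv2.minAreaRect(c)[0]; print("side or",q,ray(S,q,25)[0],cv2.contourArea(c))
E
```

```text
[562.05748313  -0.59795346 146.60432722] [1.79991639e+02 9.62622021e-03 1.30172253e+02]
or (457.4449768066406, 297.6834716796875) [ 454.07674346 -261.15822415   20.        ] 171.0
or (457.8396301269531, 275.31134033203125) [ 506.68587073 -262.13354643   20.        ] 165.0
[ 24  86 153] [110 107 106]
side or (440.2371520996094, 231.28350830078125) [ 442.20629781 -244.50500315   25.        ] 109.5
side or (424.4706115722656, 225.88233947753906) [ 486.82344457 -240.05168187   25.        ] 62.0
side or (443.0, 220.0) [ 473.79869569 -301.61663095   25.        ] 19.5
side or (52.4915771484375, 89.24501037597656) [2484.96583601 -121.2367688    25.        ] 15.5
side or (425.5, 213.0) [ 529.64531383 -302.5635985    25.        ] 13.5
```

Both plugs stand in the tray, at (454,−261) and (507,−262). Back to the dial.

Call:
apply_moves(deltas=[[0.035,0.025,0,0,0],[0.07,0.05,0,0,0],[0.105,0.075,0,0,0],[0.14,0.1,0,0,0],[0.175,0.125,0,0,0]])

```text
time_s: 31.0
ee_pos: [545.1, 213.4, 146.4]
ee_rot: [-180.0, 0.0, 130.2]
force: [0.9, -0.1, -0.5]
gripper_width: 45.3
gripper_force: 0.0
```

Call:
apply_moves(deltas=[[0.035,0.025,0,0,0],[0.066,0.047,0,0,0],[0.066,0.047,0.02,0,0],[0.066,0.047,0.05,0,0],[0.066,0.047,0.06,0,0]])

```text
time_s: 31.5
ee_pos: [536.7, 292.1, 83.5]
ee_rot: [-179.7, -0.0, 130.3]
force: [-0.9, -1.0, -0.8]
gripper_width: 46.0
gripper_force: 0.0
```

Call:
apply_moves(deltas=[[0,0,0,0,0],[0,0,0,0,0]])

```text
time_s: 31.7
ee_pos: [539.3, 293.2, 87.3]
ee_rot: [179.9, 0.0, 130.2]
force: [0.2, -0.0, 0.0]
gripper_width: 45.5
gripper_force: 0.0
```

Call:
apply_moves(deltas=[[0.002,0,0.03,0,0],[0.002,0,0.05,0,0],[0.002,0,0.063,0,0],[0.002,0,0.063,0,0],[0.002,0,0.063,0,-1]], grip_force=25)

```text
time_s: 32.2
ee_pos: [538.1, 295.4, 24.6]
ee_rot: [179.9, 0.0, 130.2]
force: [-0.3, 0.1, 0.5]
gripper_width: 40.5
gripper_force: 0.0
```

Call:
apply_moves(deltas=[[0,0,0,0,-1],[0,0,0,0,-1],[0,0,0,0,-1],[0,0,0,0,-1],[0,0,0,0,-1]])

```text
time_s: 32.7
ee_pos: [537.4, 295.3, 24.0]
ee_rot: [179.9, 0.0, 130.2]
force: [-0.1, 0.4, 2.2]
gripper_width: 11.1
gripper_force: 24.9
```

Call:
apply_moves(deltas=[[0,0,0,0,-1],[0,0,0,0,-1],[0,0,0,0,-1]])

```text
time_s: 33.0
ee_pos: [537.5, 295.3, 24.0]
ee_rot: [179.9, 0.0, 130.2]
force: [-0.0, 0.5, 5.7]
gripper_width: 10.9
gripper_force: 24.9
```

Call:
apply_moves(deltas=[[0,0,0,0.14,-1],[0,0,0,0.28,-1],[0,0,0,0.42,-1],[0,0,0,0.56,-1],[0,0,0,0.7,-1]])

```text
time_s: 33.5
ee_pos: [537.9, 295.4, 24.0]
ee_rot: [179.9, -0.0, 89.9]
force: [0.9, 0.2, 4.6]
gripper_width: 10.5
gripper_force: 25.0
```

Call:
apply_moves(deltas=[[0,0,0,0.14,-1],[0,0,0,0.28,-1],[0,0,0,0.42,-1],[0,0,0,0.56,-1],[0,0,0,0.7,-1]])

```text
time_s: 34.0
ee_pos: [538.4, 295.3, 24.0]
ee_rot: [179.9, -0.1, 49.8]
force: [2.5, 0.1, 3.8]
gripper_width: 10.6
gripper_force: 25.0
```

Call:
apply_moves(deltas=[[0,0,0,0.14,-1],[0,0,0,0.28,-1],[0,0,0,0.42,-1],[0,0,0,0.56,-1],[0,0,0,0.585,-1]])

```text
time_s: 34.5
ee_pos: [538.6, 294.9, 24.0]
ee_rot: [179.9, -0.2, 16.5]
force: [3.5, -1.9, 4.4]
gripper_width: 10.5
gripper_force: 25.0
```

Call:
apply_moves(deltas=[[0,0,0,0,-1],[0,0,0,0,-1],[0,0,0,0,-0.2],[0,0,0,0,0],[0,0,0,0,0]])

```text
time_s: 35.0
ee_pos: [535.6, 294.9, 22.5]
ee_rot: [180.0, 0.2, 16.5]
force: [-0.4, -0.5, -0.1]
gripper_width: 32.2
gripper_force: 0.0
```

Call:
apply_moves(deltas=[[0,0,0,0,0],[0,0,0,0,0],[0,0,-0.04,0,0],[-0.01,0,-0.08,0,0],[-0.02,0,-0.12,0,0]])

```text
time_s: 35.5
ee_pos: [517.4, 289.2, 144.4]
ee_rot: [180.0, 0.1, 16.5]
force: [0.8, -0.6, -0.8]
gripper_width: 45.6
gripper_force: 0.0
```

```bash
python3 look.py pics/w7.png; python3 - <<'E'
from h import *
im=cv2.imread("pics/w7.png");s=env.state();P=campose("wrist",s);print(s["ee_rot"])
c=proj(P,[[540,295,44]])[0].astype(int);print(c)
x,y=max(c[0]-75,0),max(c[1]-75,0);np.save("w7.npy",np.r_[s["ee_pos"],s["ee_rot"],x,y])
cv2.imwrite("pics/w7c.png",cv2.resize(im[y:y+150,x:x+150],(600,600),interpolation=cv2.INTER_CUBIC))
E
```

```text
[517.35854499 289.23658405 144.39427204] 16.49141017123882 45.55897869692581
yel [418. 291.] (396, 268, 47, 48) [493.5 177.7] 825.0 43.91907501220703
yel [471. 300.] (448, 290, 45, 23) [499.2 122.9] 384.5 8.530766487121582
yel [531. 375.] (513, 365, 33, 23) [435.4  24.6] 358.5 57.9946174621582
yel [518. 331.] (504, 320, 30, 16) [480.4  61.6] 232.5 35.83765411376953
[-179.85642371   -0.59175038   16.5047523 ]
[318 216]
```

View pics/w7c.png

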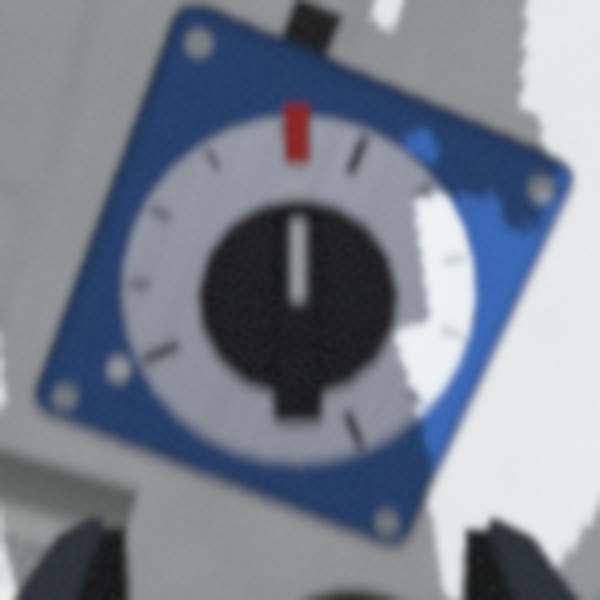

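The crop shows the pointer at x=298 in line with the red tab at x=297. The arm is clear, so I'm handing in.

```bash
python3 -c "
from workcell import env
print(env.job_done())"
```

```text
the job is handed in; nothing more can be done
None
```

I turned the dial back to zero, moved both jammed plugs (a and c; the middle lane was empty) into the tray, set the pointer back at the red tab, and handed the job in; no verdict came back.

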